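# Start a recording session with three push-button boxes

### The arm

A 6-joint arm with a two-finger parallel gripper is mounted at the origin on the work surface. World frame = base frame: x ahead of the robot, y to its left, z up, the work surface at z = 0. Lengths are in mm, angles in degrees, forces in N, time in s.
With the tool pointing down it reaches from about 300 to 850 mm from the base axis. Payload 4.2 kg.
Tool frame: the origin (TCP) lies at the very end of the fingers, on their centre line; the grasp point (between the pads) lies 19 mm behind it; z points along the fingers, y is the line along which they close (so a half turn about z gives the same grasp; the last joint's range is limited). The gripper opens to 91 mm and grips with 3 to 60 N. Pads are 32 mm wide; open, the fingers measure 118 mm over their backs; the gripper's body (76 mm by 178 mm) begins 60 mm behind the grasp point.
Start: joints at [-75.86, 18.312, 89.639, -0, 72.044, -1.146], TCP at [151.599, -554.672, 213.976] pointing down, gripper open.
Joint ranges: [-177.97, 177.97], [-48.28, 115.42], [12.27, 149.76], [-77.06, 257.06], [2.81, 150.46], [-146.56, 146.56]. Speed limits (degrees/s): [147.25, 147.25, 180, 180, 180, 180].

### API

Orientations are given as [roll, pitch, yaw] about the fixed x, y, z axes, in that order (R = Rz(yaw) Ry(pitch) Rx(roll)).
In Python, from workcell import env, grab_frame gives the robot as it stands. The module is installed in compiled form; this text tells all that it offers.
- The arm moves only by the tool move_arm, never from a script. Its argument "plan" is a list of rows, each an object of numbers: "tx", "ty", "tz": the shift along the tool's x, y, z in cm; "wx", "wy", "wz": the turn, a rotation vector about the tool's x, y, z in rad. In form: [{"tx": .., "ty": .., "tz": .., "wx": .., "wy": .., "wz": ..}, ...]. A call has 1 to 12 rows; each row shifts and turns the commanded pose from where the row before left it, along the tool's axes as they then stand; what a row does not reach is not made up. A row lasts 1/12 s, in which the tool goes at most 41.7 mm and 7.16 degrees, less where a joint would pass 70% of its speed; a pose out of reach is approached as far as the arm can. A call is refused whole if a number of a shift passes 4.17 or a number of a turn 0.125, either way. A call with a gripper value outside its range is refused whole. "gripper" is the finger opening in cm, from 0 to 9.12, set as the call begins (left out, the last holds). The fingers move at their own pace and stop on an object; "force" is the grip in N (left out, the last holds). Time passes only in rows, so rows that do not move let the fingers close. It gives the time, the measured TCP pose, the force, the opening and the grip force at its end, in the units of the state.
- env.state(): the state, without advancing time (a new reading comes with each control period).
- grab_frame(name): name is "scene" or "top" or "wrist"; returns a dict with "color" (420x560x3 uint8, red, green, blue), "vfov" (degrees; the focal length in pixels is half the picture's height over the tangent of half this angle, whatever the lens; pixels are square), "cx", "cy" (the principal point, pixels), "k1" (the pictures are not rectified: a ray, as slopes to the right and down, at radius r is drawn at 1 + k1 r^2 times it, then the intrinsics apply), "view" (4x4, takes a point from world to camera coordinates). Camera axes: x right, y up, looking along -z (the intrinsics and any distortion apply to the point x, -y, -z); pixel columns grow to the right and rows downward; lengths in mm; the calibration is good to about 2 mm. A picture is of the moment at which its call begins. There is no depth.
- env.job_done(): hands the job in; it is judged then, once.
The state is a dict: "time_s": time; "qpos": joint angles; "qvel": joint speeds; "effort": joint torques, N m; "ee_pos": TCP position; "ee_rot": TCP orientation; "force": force on the tool from outside, world axes, zero at the start; "torque": the same for the moment, N m; "gripper_width": finger opening in mm; "gripper_force": force on a finger pad.
Only numpy, scipy, OpenCV 4.12 (cv2) and the standard library are available. Lean on these libraries where they do the work, as an engineer would, in place of code of your own. Each camera call takes 0.05 s, during which the arm holds its last target. There are 200 camera calls.

### The job

Start the recording session on the lab desk: with the fingertips push down the round key first, then the cross-shaped key, then the long bar key, each gently and all the way down so that it stays down. Leave the three button boxes standing where they are, without picking them up or shoving them about, do not disturb the jar, the tip box or the timer, and finish with the hand clear.

Things in the scene. Friction and masses are not known exactly. Their poses are not given: they have to be found in the camera images.
- round_box: Free-standing wireless push-button box with the round key: a loose white plastic box 68 x 68 mm, 34 mm high, about 0.35 kg, on rubber feet. Origin at the centre of its underside, z up. The three boxes differ only in the shape of the dark grey key on top; they stand in any of three places, turned by up to 40 degrees either way.
- round_top (a point): Centre of the upper face of the round key: a round disc, 42 mm in diameter. The key stands 20 mm proud of the box (its top 54 mm above the desk) when up, and 11 mm proud (45 mm above the desk) when it has been pushed fully down and let go. The point moves with the key.
- round_key (a joint): Travel of the round key in m, growing downward: 0 up, 0.009 at its stop; starts at 0 to 0.001. About 3 N of friction; it stays where it is pushed, and 5 to 6 N takes it to the stop. Its springy cap (1.5 N per mm, at most 8 mm, not counted here) gives 2 mm first, so push the cap's top 11 to 15 mm below its starting height; at 17 mm it goes hard.
- cross_box: Free-standing wireless push-button box with the cross key: a loose white plastic box 68 x 68 mm, 34 mm high, about 0.35 kg, on rubber feet. Origin at the centre of its underside, z up. The three boxes differ only in the shape of the dark grey key on top; they stand in any of three places, turned by up to 40 degrees either way.
- cross_top (a point): Centre of the upper face of the cross key: a plus-shaped cross, 50 mm over each pair of arms, arms 16 mm wide, its arms along the box's x and y axes. The key stands 20 mm proud of the box (its top 54 mm above the desk) when up, and 11 mm proud (45 mm above the desk) when it has been pushed fully down and let go. The point moves with the key.
- cross_key (a joint): Travel of the cross key in m, growing downward: 0 up, 0.009 at its stop; starts at 0 to 0.001. About 3 N of friction; it stays where it is pushed, and 5 to 6 N takes it to the stop. Its springy cap (1.5 N per mm, at most 8 mm, not counted here) gives 2 mm first, so push the cap's top 11 to 15 mm below its starting height; at 17 mm it goes hard.
- bar_box: Free-standing wireless push-button box with the bar key: a loose white plastic box 68 x 68 mm, 34 mm high, about 0.35 kg, on rubber feet. Origin at the centre of its underside, z up. The three boxes differ only in the shape of the dark grey key on top; they stand in any of three places, turned by up to 40 degrees either way.
- bar_top (a point): Centre of the upper face of the bar key: one long straight bar, 56 mm long and 18 mm wide, its length along the box's x axis. The key stands 20 mm proud of the box (its top 54 mm above the desk) when up, and 11 mm proud (45 mm above the desk) when it has been pushed fully down and let go. The point moves with the key.
- bar_key (a joint): Travel of the bar key in m, growing downward: 0 up, 0.009 at its stop; starts at 0 to 0.001. About 3 N of friction; it stays where it is pushed, and 5 to 6 N takes it to the stop. Its springy cap (1.5 N per mm, at most 8 mm, not counted here) gives 2 mm first, so push the cap's top 11 to 15 mm below its starting height; at 17 mm it goes hard.
- jar: Bystander: white plastic screw-top jar with a yellow label, 84 mm in diameter, 140 mm high, loose. Origin at the centre of its underside.
- tip_box: Bystander: pipette-tip box with a dull red lid, 82 mm (x) by 122 mm (y), 66 mm high, loose. Origin at the centre of its underside.
- timer: Bystander: small white bench timer lying flat, 62 x 66 mm, 18 mm high, loose, with a grey display. Origin at the centre of its underside.
There are look-alikes about, which are no part of the job. What is shaped like the round_box but green, orange or yellow is not meant.

How it is judged:
By the outcome, as a careful person would: the job done as asked, in the order asked, and still so for the second after the job is handed in, with the robot touching nothing.
It also fails if it takes over 48 s, if anything falls off the work surface, if the arm or the gripper's body presses on something with over 40 N, if the wrist force passes 120 N, or if a joint passes its speed limit or range.

## Working session

There is one attempt and no reset: what is moved stays moved. The work goes in short steps, Python scripts to look and compute and a tool call to move; the robot and the scene stay as the last step left them, time stands still between calls to the robot, and variables do not carry over. Pictures are saved under pics/ and viewed, at most 10 in all, crops included, and the job is handed in when it is done.

Besides the shell and the picture viewer there is one more tool, called after "Request:" in YAML: its name, and indented under it one key for each argument. move_arm: Moves the arm, as the interface text tells. Its arguments: {"type":"object","properties":{"plan":{"type":"array","items":{"type":"object","properties":{"tx":{"type":"number"},"ty":{"type":"number"},"tz":{"type":"number"},"wx":{"type":"number"},"wy":{"type":"number"},"wz":{"type":"number"}}}},"gripper":{"type":"number"},"force":{"type":"number"}},"required":["plan"]}

```bash
mkdir -p pics; cat > h.py <<'E'
import numpy as np, cv2
from workcell import env, grab_frame
def ray(f,px):
    H=f["color"].shape[0]; fl=H/2/np.tan(np.radians(f["vfov"])/2)
    d=np.array([(px[0]-f["cx"])/fl,(px[1]-f["cy"])/fl]); u=d.copy()
    for _ in range(20): u=d/(1+f["k1"]*(u@u))
    V=np.array(f["view"]); R=V[:3,:3]; 
    return -R.T@V[:3,3], R.T@np.array([u[0],-u[1],-1])
def onplane(f,px,z):
    c,d=ray(f,np.array(px,float)); return c+d*(z-c[2])/d[2]
E
python3 - <<'E'
from h import *
import pickle
for n in("scene","top"):
    f=grab_frame(n); pickle.dump(f,open(n+".pkl","wb")); cv2.imwrite(f"pics/{n}0.png",f["color"][:,:,::-1])
    V=np.array(f["view"]);print(n,f["vfov"],f["cx"],f["cy"],f["k1"],-V[:3,:3].T@V[:3,3])
s=env.state();print(s["time_s"],s["ee_pos"],s["ee_rot"],s["force"],s["gripper_width"])
E
```

```text
scene 46.91311705082088 284.32613567096126 217.83559473040702 0.02427235660238607 [1209.97352687  519.40499941  847.08934772]
top 46.721838999302435 272.90691486661154 200.43010483282137 -0.0009084032343232965 [ 453.50776259   55.66908094 1168.44314941]
0.1 [ 151.47750755 -554.25251223  213.23800946] [-1.79913341e+02 -1.33805524e-03  1.52868685e+01] [ 0.0120871   0.3537879  -0.45678412] 91.22069711473335
```

View pics/top0.png

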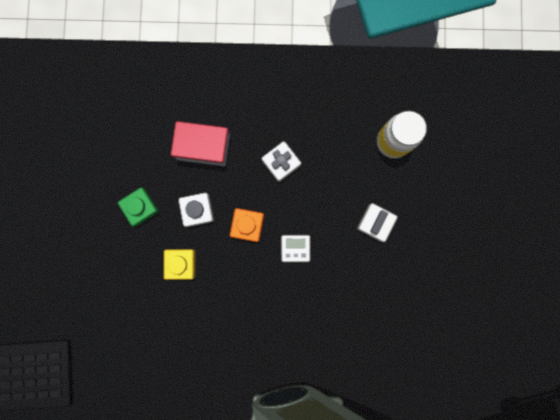

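View pics/scene0.png

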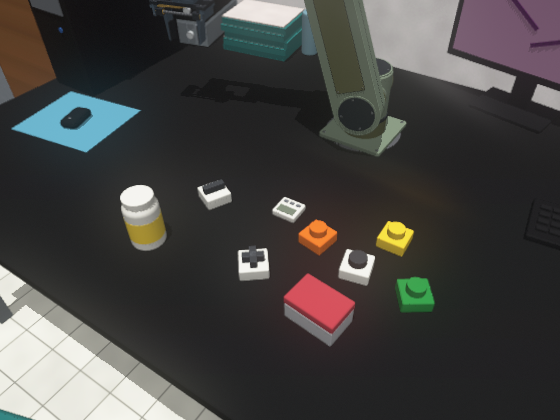

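The top view shows five boxes with the button-box shape. White: round (196,209), cross (282,160), bar (378,222). The others are orange (247,225), green (137,207) and yellow (179,264), which are the excluded look-alikes. The timer is at (295,248), the tip box at (200,143) and the jar at (402,133). The scene view shows the same layout, with white round at (357,265), cross at (253,262) and bar at (214,193). Next I measure the keys and confirm with one crop.

```bash
python3 - <<'E'
from h import *
import pickle
F={n:pickle.load(open(n+".pkl","rb")) for n in("scene","top")}
P={"round":{"top":(196,209),"scene":(357,265)},"cross":{"top":(282,160),"scene":(253,262)},"bar":{"top":(378,222),"scene":(214,193)}}
rows=[]
for k in P:
    rr=[];crops=[]
    for n in("top","scene"):
        f=F[n];x,y=P[k][n];r=27
        c=f["color"][y-r:y+r,x-r:x+r]; crops.append(cv2.resize(c[:,:,::-1],(260,260),interpolation=cv2.INTER_CUBIC))
        if n=="top":
            s=8; g=cv2.resize(c.max(2),None,fx=s,fy=s,interpolation=cv2.INTER_CUBIC)
            w=(g>110).astype(np.uint8); cs,_=cv2.findContours(w,cv2.RETR_EXTERNAL,cv2.CHAIN_APPROX_NONE)
            ct=max(cs,key=cv2.contourArea); hull=cv2.convexHull(ct); m=np.zeros_like(w); cv2.drawContours(m,[hull],-1,1,-1)
            d=((g<110)&(cv2.erode(m,np.ones((33,33)))>0)).astype(np.uint8)
            kc=max(cv2.findContours(d,cv2.RETR_EXTERNAL,cv2.CHAIN_APPROX_NONE)[0],key=cv2.contourArea)
            full=lambda p:(np.asarray(p)+.5)/s-.5+[x-r,y-r]
            pl=lambda p,z:np.array([onplane(f,full(q),z)[:2] for q in p],np.float32)
            B=cv2.minAreaRect(pl(hull[:,0],34)); K=cv2.minAreaRect(pl(kc[:,0],54))
            print(k,"box",np.round(B[0],1),np.round(B[1],1),round(B[2],1),"key",np.round(K[0],1),np.round(K[1],1),round(K[2],1), 'reach',round(np.hypot(*K[0])))
    rows.append(np.vstack(crops))
cv2.imwrite("pics/crop.png",np.hstack(rows))
f=F["top"]
for nm,px,z in(("timer",(295,248),18),("jar",(407,128),140),("tip",(201,141),66),("orange",(247,225),54)):print(nm,onplane(f,px,z).round())
E
```

```text
round box [527.2 251.2] [70.3 71.4] 13.2 key [516.3 238.7] [12.2 31.6] 48.9 reach 569
cross box [647.7  53.4] [70.6 70.9] 38.9 key [630.9  53.3] [35.8 13.4] 83.2 reach 633
bar box [ 508.7 -175.3] [71.5 70.5] 64.0 key [ 506.9 -173.2] [15.6 54.3] 64.2 reach 536
timer [443.  14.  18.]
jar [ 707. -215.  140.]
tip [683. 239.  66.]
orange [493. 127.  54.]
```

View pics/crop.png

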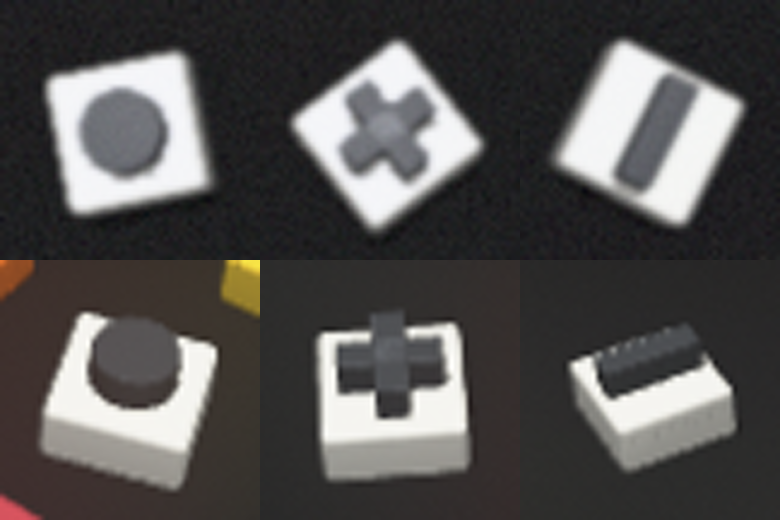

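The crop confirms them: the left box is the white one with the round disc, the middle one has the plus-shaped cross, and the right one has the long bar. The key mask threshold was too low for round and cross (12–36 mm measured against 42 and 50), so I redo it halfway between grey and white.

```bash
python3 - <<'E'
from h import *
import pickle
F={n:pickle.load(open(n+".pkl","rb")) for n in("scene","top")}
P={"round":{"top":(196,209),"scene":(357,265)},"cross":{"top":(282,160),"scene":(253,262)},"bar":{"top":(378,222),"scene":(214,193)}}
for k in P:
  f=F["top"];x,y=P[k]["top"];r=27;s=8
  g=cv2.resize(f["color"][y-r:y+r,x-r:x+r].max(2),None,fx=s,fy=s,interpolation=cv2.INTER_CUBIC)
  for t in(150,170):
    w=(g>t).astype(np.uint8)
    ct=max(cv2.findContours(w,cv2.RETR_EXTERNAL,cv2.CHAIN_APPROX_NONE)[0],key=cv2.contourArea);hull=cv2.convexHull(ct)
    m=np.zeros_like(w);cv2.drawContours(m,[hull],-1,1,-1)
    d=((w==0)&(cv2.erode(m,np.ones((25,25)))>0)).astype(np.uint8)
    kc=max(cv2.findContours(d,cv2.RETR_EXTERNAL,cv2.CHAIN_APPROX_NONE)[0],key=cv2.contourArea)
    pl=lambda p,z:np.array([onplane(f,(np.asarray(q)+.5)/s-.5+[x-r,y-r],z)[:2] for q in p],np.float32)
    B=cv2.minAreaRect(pl(hull[:,0],34));K=cv2.minAreaRect(pl(kc[:,0],54));M=cv2.moments(d)
    c=onplane(f,(np.array([M["m10"],M["m01"]])/M["m00"]+.5)/s-.5+[x-r,y-r],54)
    print(k,t,"box",np.round(B[0],1),np.round(B[1],1),round(B[2],1),"key",np.round(K[0],1),np.round(K[1],1),round(K[2],1),"cent",c.round(1)[:2])
E
```

```text
round 150 box [527.2 251.4] [68.4 68.8] 13.2 key [525.1 249.3] [41.2 39.4] 69.8 cent [525.3 249.2]
round 170 box [527.3 251.5] [67.3 67.7] 13.3 key [525.2 249.4] [42.6 40.7] 68.4 cent [525.4 249.3]
cross 150 box [647.9  53.4] [68.4 68.7] 38.9 key [645.   53.4] [41.6 44.7] 84.2 cent [644.7  53.1]
cross 170 box [648.   53.4] [67.3 67.5] 38.9 key [645.1  53.4] [42.9 46.1] 83.8 cent [645.   53.1]
bar 150 box [ 508.8 -175.6] [68.8 68.2] 64.1 key [ 506.8 -173.5] [18.5 57.9] 64.3 cent [ 507.  -173.5]
bar 170 box [ 516.8 -159.3] [31.5 67.2] 63.5 key [ 511.6 -165.3] [ 1.  50.9] 63.6 cent [ 513.8 -166.5]
```

The key centres, averaged over the key and box fits to cancel the visible side walls, are about: round (526.5, 250.5), cross (646.5, 53.4) and bar (508, −174.6). All are within reach, and the sizes agree to about 1–2 mm for round and bar. The cross's bounding box is diagonal, as expected. I close the fingers and travel high to the round key: (+57.4, −67.7) cm in tool axes, over 28 rows.

Request:
move_arm:
  gripper: 0
  plan:
    - {"tx": 1,"ty": -1.2}
    - {"tx": 2.05,"ty": -2.42}
    - {"tx": 2.05,"ty": -2.42}
    - {"tx": 2.05,"ty": -2.42}
    - {"tx": 2.05,"ty": -2.42}
    - {"tx": 2.05,"ty": -2.42}
    - {"tx": 2.05,"ty": -2.42}
    - {"tx": 2.05,"ty": -2.42}
    - {"tx": 2.05,"ty": -2.42}
    - {"tx": 2.05,"ty": -2.42}
    - {"tx": 2.05,"ty": -2.42}
    - {"tx": 2.05,"ty": -2.42}

```text
schema error: expected keys tx, ty, tz, wx, wy, wz
```

Request:
move_arm:
  plan:
    - {"tx": 2.05,"ty": -2.42}
    - {"tx": 2.05,"ty": -2.42}
    - {"tx": 2.05,"ty": -2.42}
    - {"tx": 2.05,"ty": -2.42}
    - {"tx": 2.05,"ty": -2.42}
    - {"tx": 2.05,"ty": -2.42}
    - {"tx": 2.05,"ty": -2.42}
    - {"tx": 2.05,"ty": -2.42}
    - {"tx": 2.05,"ty": -2.42}
    - {"tx": 2.05,"ty": -2.42}
    - {"tx": 2.05,"ty": -2.42}
    - {"tx": 2.05,"ty": -2.42}

```text
schema error: expected keys tx, ty, tz, wx, wy, wz
```

Request:
move_arm:
  plan:
    - {"tx": 2.05,"ty": -2.42}
    - {"tx": 2.05,"ty": -2.42}
    - {"tx": 2.05,"ty": -2.42}
    - {"tx": 1.4,"ty": -1.6}
    - {}
    - {}
    - {}

```text
schema error: expected keys tx, ty, tz, wx, wy, wz
```

Every row needs all six keys.

Request:
move_arm:
  gripper: 0
  plan:
    - {"tx": 1,"ty": -1.2,"tz": 0,"wx": 0,"wy": 0,"wz": 0}
    - {"tx": 2.4,"ty": -2.8,"tz": 0,"wx": 0,"wy": 0,"wz": 0}
    - {"tx": 2.4,"ty": -2.8,"tz": 0,"wx": 0,"wy": 0,"wz": 0}
    - {"tx": 2.4,"ty": -2.8,"tz": 0,"wx": 0,"wy": 0,"wz": 0}
    - {"tx": 2.4,"ty": -2.8,"tz": 0,"wx": 0,"wy": 0,"wz": 0}
    - {"tx": 2.4,"ty": -2.8,"tz": 0,"wx": 0,"wy": 0,"wz": 0}
    - {"tx": 2.4,"ty": -2.8,"tz": 0,"wx": 0,"wy": 0,"wz": 0}
    - {"tx": 2.4,"ty": -2.8,"tz": 0,"wx": 0,"wy": 0,"wz": 0}
    - {"tx": 2.4,"ty": -2.8,"tz": 0,"wx": 0,"wy": 0,"wz": 0}
    - {"tx": 2.4,"ty": -2.8,"tz": 0,"wx": 0,"wy": 0,"wz": 0}
    - {"tx": 2.4,"ty": -2.8,"tz": 0,"wx": 0,"wy": 0,"wz": 0}
    - {"tx": 2.4,"ty": -2.8,"tz": 0,"wx": 0,"wy": 0,"wz": 0}

```text
time_s: 1.1
ee_pos: [331.6, -172.0, 213.8]
ee_rot: [180.0, 0.0, 15.3]
force: [0.6, -0.7, -0.5]
gripper_width: 14.1
gripper_force: 0.0
```

Request:
move_arm:
  plan:
    - {"tx": 2.4,"ty": -2.8,"tz": 0,"wx": 0,"wy": 0,"wz": 0}
    - {"tx": 2.4,"ty": -2.8,"tz": 0,"wx": 0,"wy": 0,"wz": 0}
    - {"tx": 2.4,"ty": -2.8,"tz": 0,"wx": 0,"wy": 0,"wz": 0}
    - {"tx": 2.4,"ty": -2.8,"tz": 0,"wx": 0,"wy": 0,"wz": 0}
    - {"tx": 2.4,"ty": -2.8,"tz": 0,"wx": 0,"wy": 0,"wz": 0}
    - {"tx": 2.4,"ty": -2.8,"tz": 0,"wx": 0,"wy": 0,"wz": 0}
    - {"tx": 2.4,"ty": -2.8,"tz": 0,"wx": 0,"wy": 0,"wz": 0}
    - {"tx": 2.4,"ty": -2.8,"tz": 0,"wx": 0,"wy": 0,"wz": 0}
    - {"tx": 2.4,"ty": -2.8,"tz": 0,"wx": 0,"wy": 0,"wz": 0}
    - {"tx": 2.4,"ty": -2.8,"tz": 0,"wx": 0,"wy": 0,"wz": 0}
    - {"tx": 2,"ty": -2.4,"tz": 0,"wx": 0,"wy": 0,"wz": 0}
    - {"tx": 0,"ty": 0,"tz": 0,"wx": 0,"wy": 0,"wz": 0}

```text
time_s: 2.1
ee_pos: [504.2, 192.8, 213.0]
ee_rot: [-179.9, -0.1, 15.5]
force: [0.8, -1.0, 0.5]
gripper_width: 0.5
gripper_force: 0.0
```

Request:
move_arm:
  plan:
    - {"tx": 1.2,"ty": -1.7,"tz": 1.5,"wx": 0,"wy": 0,"wz": 0}
    - {"tx": 1.3,"ty": -1.7,"tz": 2,"wx": 0,"wy": 0,"wz": 0}
    - {"tx": 1.2,"ty": -1.6,"tz": 1.5,"wx": 0,"wy": 0,"wz": 0}
    - {"tx": 0,"ty": 0,"tz": 0,"wx": 0,"wy": 0,"wz": 0}
    - {"tx": 0,"ty": 0,"tz": 0,"wx": 0,"wy": 0,"wz": 0}
    - {"tx": 0,"ty": 0,"tz": 0,"wx": 0,"wy": 0,"wz": 0}

```text
time_s: 2.6
ee_pos: [524.5, 245.2, 164.2]
ee_rot: [180.0, 0.0, 15.3]
force: [-0.1, -0.4, 0.5]
gripper_width: 0.2
gripper_force: 0.0
```

```bash
python3 - <<'E'
from h import *
f=grab_frame("wrist");cv2.imwrite("pics/w1.png",f["color"][:,:,::-1])
V=np.array(f["view"]);fl=210/np.tan(np.radians(f["vfov"]/2))
for p in([526.5,250.5,54],):
    q=V@np.array(p+[1]);u=np.array([q[0],-q[1]])/-q[2];u*=1+f["k1"]*(u@u);print(u*fl+[f["cx"],f["cy"]],q)
print(env.state()["ee_pos"])
E
```

```text
[269.51615506 200.76869348] [  -4.2447366     5.2283847  -289.03702688    1.        ]
[524.68564874 245.11298135 164.70449406]
```

View pics/w1.png

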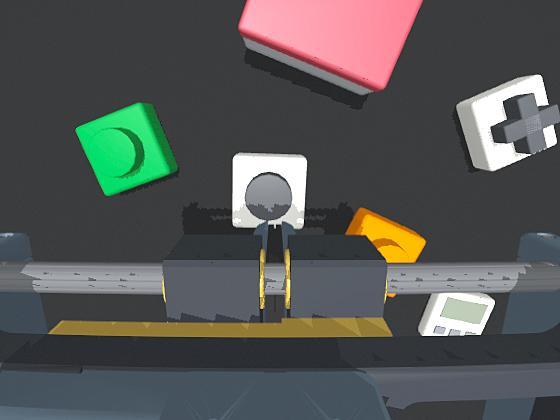

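The wrist view shows the white round key at (269,196), with my projection at (269.5,201), so they agree within about 4 mm. Green and orange lie to either side. I trim by 4 mm and go down to just above the key.

Request:
move_arm:
  plan:
    - {"tx": 0.2,"ty": -0.2,"tz": 1.5,"wx": 0,"wy": 0,"wz": 0}
    - {"tx": 0.2,"ty": -0.3,"tz": 2,"wx": 0,"wy": 0,"wz": 0}
    - {"tx": 0,"ty": 0,"tz": 2,"wx": 0,"wy": 0,"wz": 0}
    - {"tx": 0,"ty": 0,"tz": 2,"wx": 0,"wy": 0,"wz": 0}
    - {"tx": 0,"ty": 0,"tz": 1.5,"wx": 0,"wy": 0,"wz": 0}
    - {"tx": 0,"ty": 0,"tz": 1,"wx": 0,"wy": 0,"wz": 0}
    - {"tx": 0,"ty": 0,"tz": 0,"wx": 0,"wy": 0,"wz": 0}
    - {"tx": 0,"ty": 0,"tz": 0,"wx": 0,"wy": 0,"wz": 0}
    - {"tx": 0,"ty": 0,"tz": 0,"wx": 0,"wy": 0,"wz": 0}
    - {"tx": 0,"ty": 0,"tz": 0,"wx": 0,"wy": 0,"wz": 0}

```text
time_s: 3.48
ee_pos: [528.2, 252.1, 65.4]
ee_rot: [-180.0, -0.2, 15.3]
force: [-0.7, 0.5, 0.6]
gripper_width: 0.3
gripper_force: 0.0
```

```bash
python3 - <<'E'
from h import *
f=grab_frame("scene");c=f["color"][190:330,290:430,::-1];cv2.imwrite("pics/s1.png",cv2.resize(c,None,fx=4,fy=4,interpolation=cv2.INTER_CUBIC))
s=env.state();print(s["ee_pos"],s["force"])
E
```

```text
[528.01839147 252.11221721  65.20230621] [ 0.35019642  0.55914293 -0.49438798]
```

View pics/s1.png

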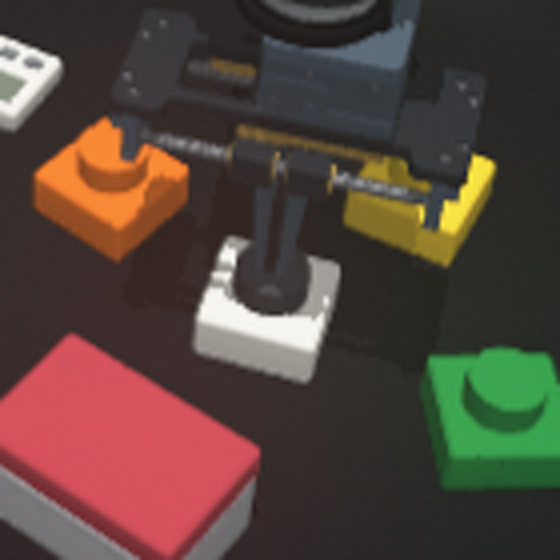

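The fingertips (about (270,290) in the crop) are over the middle of the round key, and nothing else is near them. I press slowly.

Request:
move_arm:
  plan:
    - {"tx": 0,"ty": 0,"tz": 0.5,"wx": 0,"wy": 0,"wz": 0}
    - {"tx": 0,"ty": 0,"tz": 0.4,"wx": 0,"wy": 0,"wz": 0}
    - {"tx": 0,"ty": 0,"tz": 0.15,"wx": 0,"wy": 0,"wz": 0}
    - {"tx": 0,"ty": 0,"tz": 0.15,"wx": 0,"wy": 0,"wz": 0}
    - {"tx": 0,"ty": 0,"tz": 0.15,"wx": 0,"wy": 0,"wz": 0}
    - {"tx": 0,"ty": 0,"tz": 0.15,"wx": 0,"wy": 0,"wz": 0}
    - {"tx": 0,"ty": 0,"tz": 0.15,"wx": 0,"wy": 0,"wz": 0}
    - {"tx": 0,"ty": 0,"tz": 0.15,"wx": 0,"wy": 0,"wz": 0}
    - {"tx": 0,"ty": 0,"tz": 0.15,"wx": 0,"wy": 0,"wz": 0}
    - {"tx": 0,"ty": 0,"tz": 0.15,"wx": 0,"wy": 0,"wz": 0}
    - {"tx": 0,"ty": 0,"tz": 0,"wx": 0,"wy": 0,"wz": 0}
    - {"tx": 0,"ty": 0,"tz": 0,"wx": 0,"wy": 0,"wz": 0}

```text
time_s: 4.53
ee_pos: [527.0, 251.8, 42.9]
ee_rot: [180.0, 0.0, 15.3]
force: [-2.5, -1.7, 4.1]
gripper_width: 0.9
gripper_force: 1.7
```

Request:
move_arm:
  plan:
    - {"tx": 0,"ty": 0,"tz": 0.1,"wx": 0,"wy": 0,"wz": 0}
    - {"tx": 0,"ty": 0,"tz": 0.1,"wx": 0,"wy": 0,"wz": 0}
    - {"tx": 0,"ty": 0,"tz": 0,"wx": 0,"wy": 0,"wz": 0}
    - {"tx": 0,"ty": 0,"tz": 0,"wx": 0,"wy": 0,"wz": 0}
    - {"tx": 0,"ty": 0,"tz": 0,"wx": 0,"wy": 0,"wz": 0}

```text
time_s: 4.95
ee_pos: [527.2, 251.9, 41.3]
ee_rot: [180.0, -0.0, 15.3]
force: [-3.6, -0.4, 5.8]
gripper_width: 0.4
gripper_force: 2.9
```

```bash
python3 - <<'E'
from h import *
for i in range(6):
    grab_frame("top");s=env.state();print(s["ee_pos"].round(1) if hasattr(s["ee_pos"],"round") else s["ee_pos"],s["force"])
E
```

```text
[527.2 251.9  41.3] [-2.36470252 -0.67562884  6.21211022]
[527.2 251.9  41.3] [-2.11557417 -1.84883385  6.24336939]
[527.1 251.9  41.2] [-1.74242064 -0.85706702  5.49703704]
[527.2 251.9  41.2] [-2.24488571 -1.70964023  6.82165288]
[527.2 251.9  41.3] [-3.46163292 -1.56069988  6.16474259]
[527.2 251.9  41.3] [-3.77954194 -2.01791727  5.73207104]
```

Force is 6 N at 12.7 mm down, which matches the key being at its stop (9 mm travel plus 3.7 mm of cap). I press a touch more, lift straight up, and go to the cross.

Request:
move_arm:
  plan:
    - {"tx": 0,"ty": 0,"tz": 0.07,"wx": 0,"wy": 0,"wz": 0}
    - {"tx": 0,"ty": 0,"tz": 0,"wx": 0,"wy": 0,"wz": 0}
    - {"tx": 0,"ty": 0,"tz": 0,"wx": 0,"wy": 0,"wz": 0}

```text
time_s: 5.5
ee_pos: [527.2, 251.9, 40.7]
ee_rot: [180.0, -0.0, 15.3]
force: [-3.3, -0.9, 7.6]
gripper_width: 0.6
gripper_force: 3.4
```

Request:
move_arm:
  plan:
    - {"tx": 0,"ty": 0,"tz": -0.3,"wx": 0,"wy": 0,"wz": 0}
    - {"tx": 0,"ty": 0,"tz": -0.4,"wx": 0,"wy": 0,"wz": 0}
    - {"tx": 0,"ty": 0,"tz": -1.3,"wx": 0,"wy": 0,"wz": 0}
    - {"tx": 0,"ty": 0,"tz": -2,"wx": 0,"wy": 0,"wz": 0}
    - {"tx": 0,"ty": 0,"tz": -2,"wx": 0,"wy": 0,"wz": 0}
    - {"tx": 0,"ty": 0,"tz": -1,"wx": 0,"wy": 0,"wz": 0}
    - {"tx": 0,"ty": 0,"tz": 0,"wx": 0,"wy": 0,"wz": 0}

```text
time_s: 6.08
ee_pos: [529.3, 252.7, 112.6]
ee_rot: [-180.0, -0.4, 15.3]
force: [-0.2, 0.8, 0.1]
gripper_width: 0.6
gripper_force: 0.0
```

Request:
move_arm:
  plan:
    - {"tx": 0.5,"ty": 1.6,"tz": 0,"wx": 0,"wy": 0,"wz": 0}
    - {"tx": 0.9,"ty": 3.2,"tz": 0,"wx": 0,"wy": 0,"wz": 0}
    - {"tx": 0.9,"ty": 3.2,"tz": 0,"wx": 0,"wy": 0,"wz": 0}
    - {"tx": 0.9,"ty": 3.2,"tz": 0,"wx": 0,"wy": 0,"wz": 0}
    - {"tx": 0.9,"ty": 3.2,"tz": 0,"wx": 0,"wy": 0,"wz": 0}
    - {"tx": 0.9,"ty": 3.2,"tz": 0,"wx": 0,"wy": 0,"wz": 0}
    - {"tx": 0.9,"ty": 3.2,"tz": 0,"wx": 0,"wy": 0,"wz": 0}
    - {"tx": 0.4,"ty": 1.5,"tz": 0,"wx": 0,"wy": 0,"wz": 0}
    - {"tx": 0,"ty": 0,"tz": 0,"wx": 0,"wy": 0,"wz": 0}
    - {"tx": 0,"ty": 0,"tz": 0,"wx": 0,"wy": 0,"wz": 0}
    - {"tx": 0,"ty": 0,"tz": 0,"wx": 0,"wy": 0,"wz": 0}
    - {"tx": 0,"ty": 0,"tz": 0,"wx": 0,"wy": 0,"wz": 0}

```text
time_s: 7.08
ee_pos: [645.9, 54.9, 109.9]
ee_rot: [-180.0, 0.1, 15.4]
force: [-0.1, 0.3, 0.4]
gripper_width: 0.4
gripper_force: 0.0
```

```bash
python3 - <<'E'
from h import *
f=grab_frame("scene");c=f["color"][190:330,220:400,::-1];cv2.imwrite("pics/s2.png",cv2.resize(c,None,fx=4,fy=4,interpolation=cv2.INTER_CUBIC))
s=env.state();print(s["ee_pos"],s["force"])
E
```

```text
[646.04916796  54.90205227 110.15140616] [-0.1578729  -0.35002964  0.19728864]
```

View pics/s2.png

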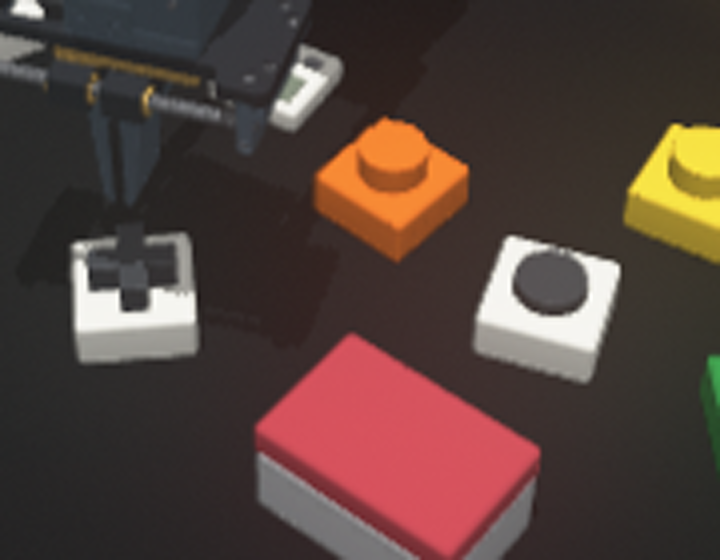

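The round key, at (550,280) in the crop, is clearly lower and its box hasn't moved. The fingertips hang above the cross (135,270). Trim and descend.

Request:
move_arm:
  plan:
    - {"tx": 0.05,"ty": 0.15,"tz": 1,"wx": 0,"wy": 0,"wz": 0}
    - {"tx": 0,"ty": 0,"tz": 1.5,"wx": 0,"wy": 0,"wz": 0}
    - {"tx": 0,"ty": 0,"tz": 1.5,"wx": 0,"wy": 0,"wz": 0}
    - {"tx": 0,"ty": 0,"tz": 0.8,"wx": 0,"wy": 0,"wz": 0}
    - {"tx": 0,"ty": 0,"tz": 0.3,"wx": 0,"wy": 0,"wz": 0}
    - {"tx": 0,"ty": 0,"tz": 0,"wx": 0,"wy": 0,"wz": 0}
    - {"tx": 0,"ty": 0,"tz": 0,"wx": 0,"wy": 0,"wz": 0}
    - {"tx": 0,"ty": 0,"tz": 0,"wx": 0,"wy": 0,"wz": 0}

```text
time_s: 7.8
ee_pos: [648.4, 52.2, 60.1]
ee_rot: [180.0, -0.1, 15.3]
force: [-0.5, 0.5, 0.6]
gripper_width: 0.3
gripper_force: 0.0
```

Request:
move_arm:
  plan:
    - {"tx": 0,"ty": 0,"tz": 0.15,"wx": 0,"wy": 0,"wz": 0}
    - {"tx": 0,"ty": 0,"tz": 0.15,"wx": 0,"wy": 0,"wz": 0}
    - {"tx": 0,"ty": 0,"tz": 0.15,"wx": 0,"wy": 0,"wz": 0}
    - {"tx": 0,"ty": 0,"tz": 0.15,"wx": 0,"wy": 0,"wz": 0}
    - {"tx": 0,"ty": 0,"tz": 0.15,"wx": 0,"wy": 0,"wz": 0}
    - {"tx": 0,"ty": 0,"tz": 0.15,"wx": 0,"wy": 0,"wz": 0}
    - {"tx": 0,"ty": 0,"tz": 0.15,"wx": 0,"wy": 0,"wz": 0}
    - {"tx": 0,"ty": 0,"tz": 0.15,"wx": 0,"wy": 0,"wz": 0}
    - {"tx": 0,"ty": 0,"tz": 0,"wx": 0,"wy": 0,"wz": 0}
    - {"tx": 0,"ty": 0,"tz": 0,"wx": 0,"wy": 0,"wz": 0}
    - {"tx": 0,"ty": 0,"tz": 0,"wx": 0,"wy": 0,"wz": 0}
    - {"tx": 0,"ty": 0,"tz": 0,"wx": 0,"wy": 0,"wz": 0}

```text
time_s: 8.8
ee_pos: [647.8, 52.0, 47.3]
ee_rot: [180.0, -0.0, 15.3]
force: [-1.6, 0.2, 1.4]
gripper_width: 0.4
gripper_force: 1.1
```

Height is 47.3 mm, so 6.5 mm remain.

Request:
move_arm:
  plan:
    - {"tx": 0,"ty": 0,"tz": 0.15,"wx": 0,"wy": 0,"wz": 0}
    - {"tx": 0,"ty": 0,"tz": 0.15,"wx": 0,"wy": 0,"wz": 0}
    - {"tx": 0,"ty": 0,"tz": 0.15,"wx": 0,"wy": 0,"wz": 0}
    - {"tx": 0,"ty": 0,"tz": 0.1,"wx": 0,"wy": 0,"wz": 0}
    - {"tx": 0,"ty": 0,"tz": 0.1,"wx": 0,"wy": 0,"wz": 0}
    - {"tx": 0,"ty": 0,"tz": 0,"wx": 0,"wy": 0,"wz": 0}
    - {"tx": 0,"ty": 0,"tz": 0,"wx": 0,"wy": 0,"wz": 0}
    - {"tx": 0,"ty": 0,"tz": 0,"wx": 0,"wy": 0,"wz": 0}
    - {"tx": 0,"ty": 0,"tz": 0,"wx": 0,"wy": 0,"wz": 0}

```text
time_s: 9.55
ee_pos: [647.8, 52.0, 41.2]
ee_rot: [180.0, -0.0, 15.3]
force: [-0.5, -0.6, 6.0]
gripper_width: 0.4
gripper_force: 2.9
```

Request:
move_arm:
  plan:
    - {"tx": 0,"ty": 0,"tz": 0.07,"wx": 0,"wy": 0,"wz": 0}
    - {"tx": 0,"ty": 0,"tz": 0,"wx": 0,"wy": 0,"wz": 0}
    - {"tx": 0,"ty": 0,"tz": 0,"wx": 0,"wy": 0,"wz": 0}

```text
time_s: 9.8
ee_pos: [647.8, 52.0, 40.7]
ee_rot: [180.0, -0.0, 15.3]
force: [-0.8, -0.1, 7.0]
gripper_width: 0.2
gripper_force: 3.4
```

Request:
move_arm:
  plan:
    - {"tx": 0,"ty": 0,"tz": -0.3,"wx": 0,"wy": 0,"wz": 0}
    - {"tx": 0,"ty": 0,"tz": -0.4,"wx": 0,"wy": 0,"wz": 0}
    - {"tx": 0,"ty": 0,"tz": -1.3,"wx": 0,"wy": 0,"wz": 0}
    - {"tx": 0,"ty": 0,"tz": -2,"wx": 0,"wy": 0,"wz": 0}
    - {"tx": 0,"ty": 0,"tz": -2,"wx": 0,"wy": 0,"wz": 0}
    - {"tx": 0,"ty": 0,"tz": -1,"wx": 0,"wy": 0,"wz": 0}
    - {"tx": 0,"ty": 0,"tz": 0,"wx": 0,"wy": 0,"wz": 0}

```text
time_s: 10.38
ee_pos: [649.1, 52.2, 112.3]
ee_rot: [179.9, -0.3, 15.3]
force: [0.0, -0.3, 0.1]
gripper_width: 0.4
gripper_force: 0.0
```

Request:
move_arm:
  plan:
    - {"tx": -1.4,"ty": 1.3,"tz": 0,"wx": 0,"wy": 0,"wz": 0}
    - {"tx": -2.4,"ty": 2.2,"tz": 0,"wx": 0,"wy": 0,"wz": 0}
    - {"tx": -2.4,"ty": 2.2,"tz": 0,"wx": 0,"wy": 0,"wz": 0}
    - {"tx": -2.4,"ty": 2.2,"tz": 0,"wx": 0,"wy": 0,"wz": 0}
    - {"tx": -2.4,"ty": 2.2,"tz": 0,"wx": 0,"wy": 0,"wz": 0}
    - {"tx": -2.4,"ty": 2.2,"tz": 0,"wx": 0,"wy": 0,"wz": 0}
    - {"tx": -2.4,"ty": 2.2,"tz": 0,"wx": 0,"wy": 0,"wz": 0}
    - {"tx": -2.4,"ty": 2.2,"tz": 0,"wx": 0,"wy": 0,"wz": 0}
    - {"tx": -1.4,"ty": 1.5,"tz": 0,"wx": 0,"wy": 0,"wz": 0}
    - {"tx": 0,"ty": 0,"tz": 0,"wx": 0,"wy": 0,"wz": 0}
    - {"tx": 0,"ty": 0,"tz": 0,"wx": 0,"wy": 0,"wz": 0}
    - {"tx": 0,"ty": 0,"tz": 0,"wx": 0,"wy": 0,"wz": 0}

```text
time_s: 11.38
ee_pos: [506.6, -174.5, 109.3]
ee_rot: [-179.9, 0.0, 15.3]
force: [-0.3, 0.1, -0.1]
gripper_width: 0.6
gripper_force: 0.0
```

```bash
python3 - <<'E'
from h import *
f=grab_frame("scene");c=f["color"][130:330,170:400,::-1];cv2.imwrite("pics/s3.png",cv2.resize(c,None,fx=2.9,fy=2.9,interpolation=cv2.INTER_CUBIC))
s=env.state();print(s["ee_pos"],s["force"])
E
```

```text
[ 506.86965454 -174.26103832  109.43849334] [0.31410506 1.05215168 0.3410479 ]
```

View pics/s3.png

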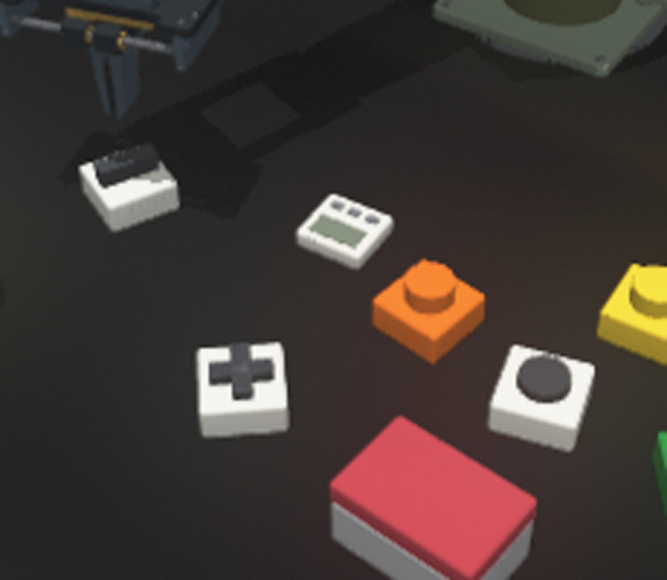

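The cross key (242,370) is down and its box has stayed put. The fingertips hang above the bar (128,165). Descend and press.

Request:
move_arm:
  plan:
    - {"tx": 0.05,"ty": 0,"tz": 1,"wx": 0,"wy": 0,"wz": 0}
    - {"tx": 0,"ty": 0,"tz": 1.5,"wx": 0,"wy": 0,"wz": 0}
    - {"tx": 0,"ty": 0,"tz": 1.5,"wx": 0,"wy": 0,"wz": 0}
    - {"tx": 0,"ty": 0,"tz": 0.8,"wx": 0,"wy": 0,"wz": 0}
    - {"tx": 0,"ty": 0,"tz": 0.2,"wx": 0,"wy": 0,"wz": 0}
    - {"tx": 0,"ty": 0,"tz": 0,"wx": 0,"wy": 0,"wz": 0}
    - {"tx": 0,"ty": 0,"tz": 0,"wx": 0,"wy": 0,"wz": 0}
    - {"tx": 0,"ty": 0,"tz": 0,"wx": 0,"wy": 0,"wz": 0}

```text
time_s: 12.1
ee_pos: [507.8, -175.1, 60.7]
ee_rot: [179.9, -0.1, 15.3]
force: [0.2, -0.5, 0.6]
gripper_width: 0.4
gripper_force: 0.0
```

Request:
move_arm:
  plan:
    - {"tx": 0,"ty": 0,"tz": 0.15,"wx": 0,"wy": 0,"wz": 0}
    - {"tx": 0,"ty": 0,"tz": 0.15,"wx": 0,"wy": 0,"wz": 0}
    - {"tx": 0,"ty": 0,"tz": 0.15,"wx": 0,"wy": 0,"wz": 0}
    - {"tx": 0,"ty": 0,"tz": 0.15,"wx": 0,"wy": 0,"wz": 0}
    - {"tx": 0,"ty": 0,"tz": 0.15,"wx": 0,"wy": 0,"wz": 0}
    - {"tx": 0,"ty": 0,"tz": 0.15,"wx": 0,"wy": 0,"wz": 0}
    - {"tx": 0,"ty": 0,"tz": 0.15,"wx": 0,"wy": 0,"wz": 0}
    - {"tx": 0,"ty": 0,"tz": 0.15,"wx": 0,"wy": 0,"wz": 0}
    - {"tx": 0,"ty": 0,"tz": 0,"wx": 0,"wy": 0,"wz": 0}
    - {"tx": 0,"ty": 0,"tz": 0,"wx": 0,"wy": 0,"wz": 0}
    - {"tx": 0,"ty": 0,"tz": 0,"wx": 0,"wy": 0,"wz": 0}
    - {"tx": 0,"ty": 0,"tz": 0,"wx": 0,"wy": 0,"wz": 0}

```text
time_s: 13.1
ee_pos: [507.1, -175.1, 48.1]
ee_rot: [180.0, -0.0, 15.3]
force: [-0.3, -0.0, 2.7]
gripper_width: 0.1
gripper_force: 1.1
```

Request:
move_arm:
  plan:
    - {"tx": 0,"ty": 0,"tz": 0.15,"wx": 0,"wy": 0,"wz": 0}
    - {"tx": 0,"ty": 0,"tz": 0.15,"wx": 0,"wy": 0,"wz": 0}
    - {"tx": 0,"ty": 0,"tz": 0.15,"wx": 0,"wy": 0,"wz": 0}
    - {"tx": 0,"ty": 0,"tz": 0.15,"wx": 0,"wy": 0,"wz": 0}
    - {"tx": 0,"ty": 0,"tz": 0.14,"wx": 0,"wy": 0,"wz": 0}
    - {"tx": 0,"ty": 0,"tz": 0,"wx": 0,"wy": 0,"wz": 0}
    - {"tx": 0,"ty": 0,"tz": 0,"wx": 0,"wy": 0,"wz": 0}
    - {"tx": 0,"ty": 0,"tz": 0,"wx": 0,"wy": 0,"wz": 0}
    - {"tx": 0,"ty": 0,"tz": 0,"wx": 0,"wy": 0,"wz": 0}

```text
time_s: 13.85
ee_pos: [507.1, -175.1, 41.0]
ee_rot: [180.0, -0.0, 15.3]
force: [-0.6, -0.4, 6.3]
gripper_width: 0.9
gripper_force: 3.1
```

Request:
move_arm:
  plan:
    - {"tx": 0,"ty": 0,"tz": 0.05,"wx": 0,"wy": 0,"wz": 0}
    - {"tx": 0,"ty": 0,"tz": 0,"wx": 0,"wy": 0,"wz": 0}
    - {"tx": 0,"ty": 0,"tz": 0,"wx": 0,"wy": 0,"wz": 0}

```text
time_s: 14.1
ee_pos: [507.1, -175.1, 40.6]
ee_rot: [180.0, -0.0, 15.3]
force: [-1.7, 0.4, 7.4]
gripper_width: 0.6
gripper_force: 3.4
```

Request:
move_arm:
  plan:
    - {"tx": 0,"ty": 0,"tz": -0.3,"wx": 0,"wy": 0,"wz": 0}
    - {"tx": 0,"ty": 0,"tz": -0.4,"wx": 0,"wy": 0,"wz": 0}
    - {"tx": 0,"ty": 0,"tz": -1.3,"wx": 0,"wy": 0,"wz": 0}
    - {"tx": 0,"ty": 0,"tz": -2.5,"wx": 0,"wy": 0,"wz": 0}
    - {"tx": 0,"ty": 0,"tz": -3,"wx": 0,"wy": 0,"wz": 0}
    - {"tx": 0,"ty": 0,"tz": -3,"wx": 0,"wy": 0,"wz": 0}
    - {"tx": -2,"ty": 2,"tz": -2,"wx": 0,"wy": 0,"wz": 0}
    - {"tx": -2.5,"ty": 2.5,"tz": 0,"wx": 0,"wy": 0,"wz": 0}
    - {"tx": -2.5,"ty": 2.5,"tz": 0,"wx": 0,"wy": 0,"wz": 0}
    - {"tx": -1.5,"ty": 1.5,"tz": 0,"wx": 0,"wy": 0,"wz": 0}
    - {"tx": 0,"ty": 0,"tz": 0,"wx": 0,"wy": 0,"wz": 0}
    - {"tx": 0,"ty": 0,"tz": 0,"wx": 0,"wy": 0,"wz": 0}

```text
time_s: 15.1
ee_pos: [447.0, -279.9, 164.8]
ee_rot: [-180.0, -0.0, 15.1]
force: [-0.8, -0.7, -0.3]
gripper_width: 0.6
gripper_force: 0.0
```

```bash
python3 - <<'E'
from h import *
f=grab_frame("scene");c=f["color"][130:330,110:400,::-1];cv2.imwrite("pics/s4.png",cv2.resize(c,None,fx=2.7,fy=2.7,interpolation=cv2.INTER_CUBIC))
s=env.state();print(s["ee_pos"],s["force"])
E
```

```text
[ 447.46521139 -279.17796598  164.83613635] [ 0.88077698  0.3894183  -0.02352164]
```

View pics/s4.png

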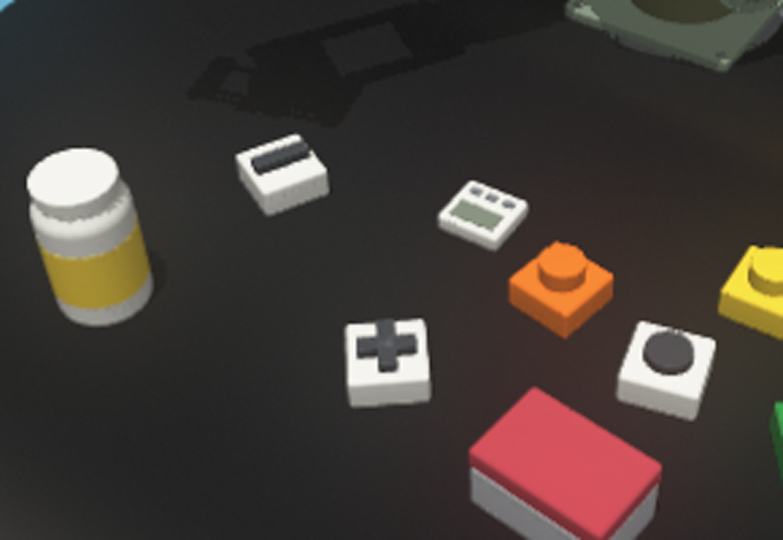

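The keys at (668,350), (387,345) and (280,157) are all down. The boxes, jar, tip box and timer are in place, and the hand is clear.

```bash
python3 -c "
from workcell import env
print(env.job_done())"
```

```text
the job is handed in; nothing more can be done
None
```

I pushed the round, cross and bar keys down in that order, each to its stop at about 7 N; in the last picture all three stay down, the boxes, jar, tip box and timer look unmoved and the hand is clear, and I handed the job in at about 15 s (no verdict was shown).

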